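# Load the sole stud into the setting die with spring tongs

## Task

Take the spring tongs out of their wooden holder and, squeezing them shut on its stub, lift the plain straight-stubbed stud out of the rack; do not touch the stud with the gripper itself. Feel for the hole in the block of the steel setting die with the stud's shank, press the stud gently in against the spring balls until its flange sits fully down on the block, then let it go and stand the tongs upright in their holder again. Leave the two domed rivets where they are.

Things in the scene. Friction and masses are not known exactly. Their poses are not given: they have to be found in the camera images.
- tongs: Spring tongs upright in the holder, tips down. Origin: midway between the two tip ends, at the bottom; z up; y is the squeezing direction (half turn about z: same). Two legs 12 mm wide (x), 41 mm over their outsides when open. Tips: facing V-grooves 14 mm tall, 16 mm wide over all, that centre an upright 10 mm stub on the origin's axis. Coil on top, 16 mm thick, top at z = 129 mm. 180 g.
- tongs_grip (a point): Mid-height of the tongs' wooden cheeks, on the z axis 92 mm above the tongs' origin; axes as the tongs. Cheeks: flat outer faces square to y, 24 mm wide (x), 36 mm tall. Width over the cheeks: 49 mm open, 29 mm shut on the stub, 27 mm fully shut.
- leg_l: One leg of the tongs with its cheek, axes and origin as the tongs when open. The legs stay parallel; each slides in along y by up to 11 mm, tip and cheek alike, against a spring: 0 N when open, about 3.5 N when 5 mm in, 7 N shut on the stub. Fingers holding the cheeks at about 39 mm keep the tongs in hand with the tips still open; closing further squeezes them shut.
- holder: Wooden block 56 (x) by 84 (y) by 50 (z) mm, fixed, origin at the centre of its underside. In its top is an upright rectangular pocket, 30 (x) by 54 (y) mm, 44 mm deep (floor at z = 6 mm), where the tongs stand on their tips with their y along the holder's y.
- stud: Brass sole stud, upright in one of the three holes of the rack; the only one with a straight stub. Origin at the centre of the lower end of its shank, z up. Shank 9 mm in diameter from z = 0 to 12 mm (edge barely broken), flange 18 mm in diameter from 12 to 15 mm, cylindrical stub 10 mm in diameter from 15 to 31 mm. About 22 g.
- rack: Pale wooden block 56 (x) by 130 (y) by 30 (z) mm, fixed, origin at the centre of its underside. Three 11.5 mm square holes, 16 mm deep, in its top at y = -42, 0 and 42 mm; the stud and two rivets stand loosely in them, flange on the rack's top.
- rivet_a: Brass rivet in the rack with a domed head 20 mm wide and 10 mm high instead of flange and stub (same shank). Origin at the lower end of its shank. To be left alone.
- rivet_b: A second domed rivet like rivet_a. To be left alone.
- die: Setting die, fixed: steel base 80 (x) by 100 (y) by 15 mm with two rails along y, and between them a 44 by 60 by 30 mm block, clamped anywhere along its slide: up to 12 mm to either side of the middle (y), different each time. Block top 45 mm above the table. Origin: centre of the base's underside. Never press the die with more than 25 N.
- die_mid (a point): Middle of the slide, in the plane of the block's top, 45 mm above the die's origin, axes as the die. The hole, 10 mm in diameter and 16 mm deep, is in the middle of the block, so on the y line through this point, within 12 mm of it. Spring balls 6 mm down stop the shank 4 to 5 mm in; 4 to 10 N pushes it past, then they rub on and hold it. Fully home: stud's origin 12 mm below the block's top.
Mind the look-alikes: they are no part of the job. Several things have the shape of the die; the one meant has the colours described above. Of the things that look like the holder, the larger one is meant.

How it is judged:
By the outcome, as a careful person would: the job done as asked, in the order asked, and still so for the second after the job is handed in, with the robot touching nothing.
It also fails if it takes over 67 s, if anything falls off the work surface, if the arm or the gripper's body presses on something with over 40 N, if the wrist force passes 120 N, or if a joint passes its speed limit or range.

## Robot

A 7-joint arm with a two-finger parallel gripper is mounted at the origin on the work surface. World frame = base frame: x ahead of the robot, y to its left, z up, the work surface at z = 0. Lengths are in m, angles in rad, forces in N, time in s.
With the tool pointing down it reaches from about 0.4 to 0.85 m from the base axis. Payload 4.4 kg.
Tool frame: the origin (TCP) lies midway between the tips of the shut fingers; the grasp point (between the pads) lies 19 mm behind it; z points along the fingers, y is the line along which they close (so a half turn about z gives the same grasp; the last joint's range is limited). The gripper opens to 94 mm and grips with 3 to 60 N. Pads are 16 mm wide; open, the fingers measure 119 mm over their backs; the gripper's body (75 mm by 177 mm) begins 78 mm behind the grasp point.
Start: joints at [1.224, 0.628, 0.038, 1.517, -0.027, 0.996, -0.02], TCP at [0.18, -0.625, 0.205] pointing down, gripper open.
Joint ranges: [-3.06, 3.06], [-0.37, 2.12], [-1.25, 1.32], [0.18, 2.47], [-1.1, 4.24], [0.23, 1.98], [-2.94, 2.94]. Speed limits (rad/s): [2.57, 2.57, 3.14, 3.14, 3.14, 3.14, 3.14].

## Interface

Orientations are given as a unit quaternion [w, x, y, z].
In Python, from workcell import env gives the robot as it stands.
- The arm moves only by the tool apply_moves, never from a script. Its argument "series" is text: rows parted by semicolons, each of 7 numbers parted by spaces: the shift along the tool's x, y, z each as a share of 50 cm, from -1 to 1, then the turn, a rotation vector about the tool's x, y, z each as a share of 180 degrees, from -1 to 1, then the gripper's target within -1 to 1 (shut at 1, half-way at 0, fully open at -1). In form: x y z ax ay az grip; .... A call has 1 to 8 rows; each row shifts and turns the commanded pose from where the row before left it, along the tool's axes as they then stand; what a row does not reach is not made up. A row lasts 1/12 s, in which the tool goes at most 41.7 mm and 7.16 degrees, less where a joint would pass 70% of its speed; a pose out of reach is approached as far as the arm can. A call with a number of a shift or a turn outside -1 to 1 is refused whole. A call with a gripper value outside its range is refused whole. The fingers move at their own pace and stop on an object; "squeeze" is the grip in N (left out, the last holds). Time passes only in rows, so rows that do not move let the fingers close. It gives the time, the measured TCP pose, the force, the opening and the grip force at its end, in the units of the state.
- env.get_state(): the state, without advancing time (a new reading comes with each control period).
- env.camera(name): name is "scene" or "top" or "wrist"; returns the picture (420x560x3 uint8, red, green, blue); there is no depth.
- env.get_calibration(name): a dict with "intrinsics" (3x3 intrinsics, pixels), "xyz" and "rotation" of the camera in the world; the wrist camera has in their place "tool_from_camera" (4x4, takes a point from camera to tool coordinates, whose origin is the TCP and whose axes are the flange's). Camera axes: x right, y down, z forward; pixel columns grow to the right and rows downward; lengths in m; the calibration is good to about 2 mm. The wrist camera is an equidistant fisheye: a pixel r from the principal point sees the ray r / f radians off the axis. A picture is of the moment at which its call begins: read the wrist's pose just before it. get_calibration takes no time and is no camera call.
- env.close_job(): hands the job in; it is judged then, once.
The state is a dict: "t": time; "joint_positions": joint angles; "dq": joint speeds; "tau": joint torques, N m; "tool_pos": TCP position; "eef_rot": TCP orientation; "force": force on the tool from outside, world axes, zero at the start; "torque": the same for the moment, N m; "finger_gap": finger opening in m; "grip_force": force on a finger pad.
Only numpy, scipy, OpenCV 4.12 (cv2) and the standard library are available. Lean on these libraries where they do the work, as an engineer would, in place of code of your own. Each camera call takes 0.05 s, during which the arm holds its last target. There are 200 camera calls.

## Working session

There is one attempt and no reset: what is moved stays moved. The work goes in short steps, Python scripts to look and compute and a tool call to move; the robot and the scene stay as the last step left them, time stands still between calls to the robot, and variables do not carry over. Pictures are saved under pics/ and viewed, at most 10 in all, crops included, and the job is handed in when it is done.

Besides the shell and the picture viewer there is one more tool, called after "Call:" as name(argument=value, ...) on one line, values as JSON. apply_moves: Moves the arm, as the interface text tells. Shift numbers are shares of 50 cm and turn numbers shares of 180 degrees, none past 1 either way. Its arguments: {"type":"object","properties":{"series":{"type":"string"},"squeeze":{"type":"number"}},"required":["series"]}

```bash
ls; mkdir -p pics; python3 - <<'E'
from workcell import env
import cv2,numpy as np
np.set_printoptions(precision=4,suppress=True)
s=env.get_state();print(s)
for n in("scene","top","wrist"):
    im=env.camera(n);cv2.imwrite(f"pics/{n}0.png",im[:,:,::-1]);print(n,env.get_calibration(n))
    
t=cv2.imread("pics/top0.png");cv2.imwrite("pics/top0b.png",cv2.resize(t,(800,600),interpolation=cv2.INTER_CUBIC))
E
```

```text
pics
{'t': 0.0, 'joint_positions': array([ 1.2242,  0.6293,  0.0384,  1.5183, -0.027 ,  0.9963, -0.02  ]), 'dq': array([-0.0004, -0.0004, -0.001 ,  0.0003, -0.0023, -0.0007, -0.0013]), 'tau': array([  0.0006, -54.9719,   1.143 , -18.6632,  -0.0525,   0.0235,
         0.0001]), 'tool_pos': array([ 0.18  , -0.6239,  0.2046]), 'eef_rot': array([-0.0009,  0.9902,  0.1399, -0.0002]), 'force': array([-0.1674,  0.087 , -0.273 ]), 'torque': array([ 0.009 ,  0.0214, -0.0409]), 'grip_force': 0.0, 'finger_gap': 0.09400593238056239}
scene {'intrinsics': array([[480.5512,   0.    , 276.4069],
       [  0.    , 480.5512, 209.0462],
       [  0.    ,   0.    ,   1.    ]]), 'xyz': array([ 0.9897, -0.2338,  0.9175]), 'rotation': array([-0.2431,  0.8103,  0.5123, -0.1475])}
top {'intrinsics': array([[447.6792,   0.    , 282.653 ],
       [  0.    , 447.6792, 211.4499],
       [  0.    ,   0.    ,   1.    ]]), 'xyz': array([0.2997, 0.0053, 1.2222]), 'rotation': array([-0.0509,  0.709 , -0.7   ,  0.0679])}
wrist {'intrinsics': array([[325.1923,   0.    , 284.2466],
       [  0.    , 325.1923, 213.5662],
       [  0.    ,   0.    ,   1.    ]]), 'tool_from_camera': array([[ 0.0002, -0.9581, -0.2864,  0.0836],
       [ 1.    ,  0.0005, -0.0011, -0.0005],
       [ 0.0012, -0.2864,  0.9581, -0.1798],
       [ 0.    ,  0.    ,  0.    ,  1.    ]])}
```

View pics/top0b.png

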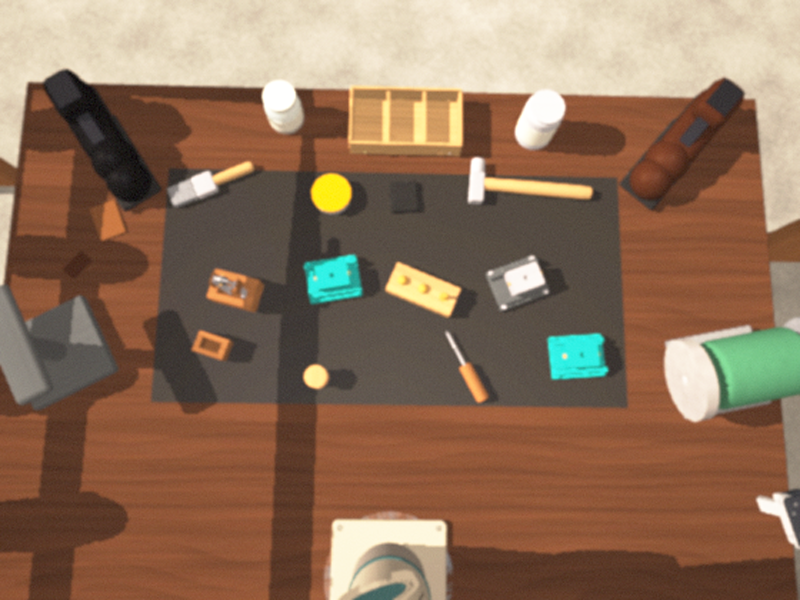

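View pics/scene0.png

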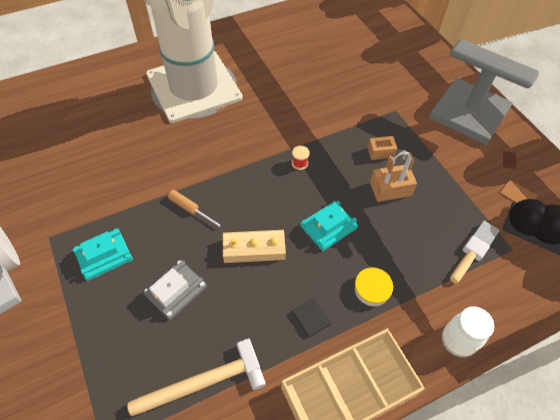

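The top view shows the holder with tongs at about (235,290), the rack at (423,288) and the steel die at (518,280) in the 800-px picture. The arm starts off to the right. I'll enlarge these three.

```bash
python3 - <<'E'
import cv2,numpy as np
t=cv2.imread("pics/top0.png");s=cv2.imread("pics/scene0.png")
def c(im,x,y,w,h,k): return cv2.resize(im[y:y+h,x:x+w],None,fx=k,fy=k,interpolation=cv2.INTER_CUBIC)
# 6 tiles each 266x300 : 66x75*4 
A=[c(t,140,178,64,56,4.16),c(t,265,178,64,56,4.16),c(t,335,170,64,56,4.16)]
B=[c(s,365,145,64,70,4.16),c(s,216,220,76,70,3.5),c(s,140,255,70,70,3.8)]
f=lambda L,h:np.hstack([cv2.copyMakeBorder(i[:h,:266],0,max(0,h-i.shape[0]),0,max(0,266-i.shape[1]),cv2.BORDER_CONSTANT) for i in L])
cv2.imwrite("pics/tiles.png",np.vstack([f(A,233),f(B,291)]))
E
```

```text
(no output)
```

View pics/tiles.png

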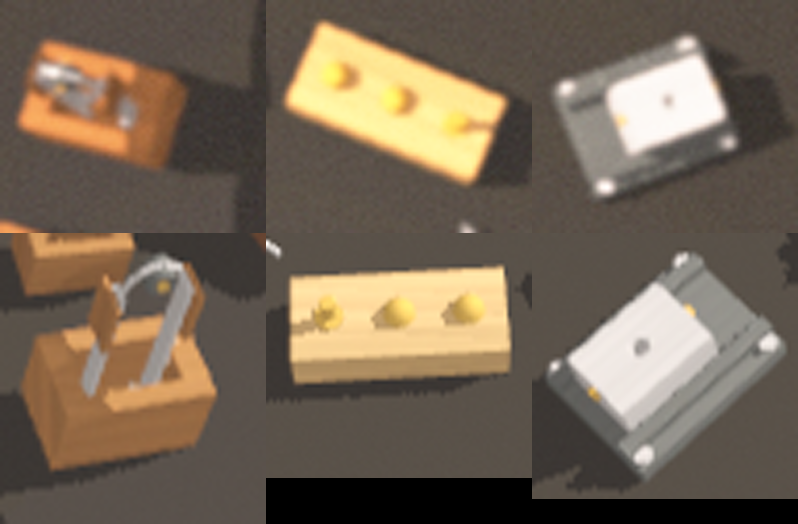

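Tiles show the stud as the rack's right end in the top view (tile 455,125). Rack top corners, die bolts and hole (668,101) are all readable.

```bash
cat > h.py <<'E'
from workcell import env
import cv2,numpy as np
from scipy.spatial.transform import Rotation as R
np.set_printoptions(precision=4,suppress=True)
def q(a): return R.from_quat(a,scalar_first=True)
def ray(cam,uv,s=None):
    c=env.get_calibration(cam);K=c["intrinsics"];d=np.array([(uv[0]-K[0,2])/K[0,0],(uv[1]-K[1,2])/K[1,1],1.])
    if cam!="wrist": return c["xyz"],q(c["rotation"]).apply(d)
    r=np.hypot(*d[:2]);d=np.array([*(d[:2]/max(r,1e-9)*np.sin(r)),np.cos(r)])
    T=c["tool_from_camera"];Rt=q(s["eef_rot"])
    return np.array(s["tool_pos"])+Rt.apply(T[:3,3]),Rt.apply(T[:3,:3]@d)
def pt(cam,uv,z,s=None):
    o,d=ray(cam,uv,s);return o+d*(z-o[2])/d[2]
def proj(cam,p,s=None):
    c=env.get_calibration(cam);K=c["intrinsics"]
    if cam!="wrist": v=q(c["rotation"]).inv().apply(np.array(p)-c["xyz"]);return K[:2,:2]@(v[:2]/v[2])+K[:2,2]
    T=c["tool_from_camera"];v=T[:3,:3].T@(q(s["eef_rot"]).inv().apply(np.array(p)-s["tool_pos"])-T[:3,3])
    n=np.hypot(*v[:2]);return K[0,0]*np.arctan2(n,v[2])*v[:2]/n+K[:2,2]
def shot(name):
    s=env.get_state();im=env.camera("wrist");cv2.imwrite(f"pics/{name}.png",im[:,:,::-1]);np.save(f"pics/{name}.npy",dict(p=s["tool_pos"],r=s["eef_rot"]),allow_pickle=True);return s,im
def load(name):
    d=np.load(f"pics/{name}.npy",allow_pickle=True).item();return dict(tool_pos=d["p"],eef_rot=d["r"])
def rel(p,yaw=None):
    """shares to bring TCP to p; tool y along yaw (deg) """
    s=env.get_state();Rt=q(s["eef_rot"]);d=Rt.inv().apply(np.array(p)-s["tool_pos"]);out=list(d/.5)
    if yaw is not None:
        y=np.array([np.cos(np.radians(yaw)),np.sin(np.radians(yaw)),0]);
        if y@Rt.as_matrix()[:,1]<0:y=-y
        M=np.column_stack([np.cross(y,[0,0,-1]),y,[0,0,-1]])
        out+=list((Rt.inv()*R.from_matrix(M)).as_rotvec()/np.pi)
    return np.round(out,4),d
E
python3 - <<'E'
from h import *
def T(x,y,ox,oy,i): return (ox+(x-266*i)/4.16,oy+y/4.16)
print("holder",[pt("top",T(x,y,140,178,0),.05)[:2] for x,y in((45,40),(145,65),(125,155),(20,128))])
print("coil z.12",pt("top",T(85,95,140,178,0),.11))
print("rack",[pt("top",T(x,y,265,178,1),.03)[:2] for x,y in((322,22),(508,98),(472,185),(285,103))],pt("top",T(455,125,265,178,1),.035))
print("bolts",[pt("top",T(x,y,335,170,2),.018)[:2] for x,y in((565,88),(687,43),(730,142),(604,187))],"hole",pt("top",T(668,101,335,170,2),.045))
print("hole sc",pt("scene",(140+109/3.8,255+113/3.8),.045),"stud",pt("scene",(216+(327-266)/3.5,220+(320-233)/3.5),.033))
s=env.get_state();print(q(s["eef_rot"]).as_matrix())
E
```

```text
holder [array([0.558 , 0.3297]), array([0.5427, 0.2653]), array([0.4843, 0.2749]), array([0.5006, 0.342 ])]
coil z.12 [0.5111 0.287  0.11  ]
rack [array([ 0.5801, -0.0101]), array([ 0.5312, -0.1322]), array([ 0.4734, -0.1086]), array([0.5256, 0.0134])] [ 0.5118 -0.0971  0.035 ]
bolts [array([ 0.5636, -0.1884]), array([ 0.5956, -0.2705]), array([ 0.5288, -0.2975]), array([ 0.4974, -0.2134])] hole [ 0.5501 -0.251   0.045 ]
hole sc [ 0.5515 -0.2484  0.045 ] stud [ 0.5171 -0.0974  0.033 ]
[[ 0.9608  0.2771 -0.0004]
 [ 0.2771 -0.9608  0.0013]
 [-0.     -0.0014 -1.    ]]
```

Call:
apply_moves(series=".054 -.036 -.007 0 0 0 -1;.054 -.036 -.007 0 0 0 -1;.054 -.036 -.007 0 0 0 -1;.054 -.036 -.007 0 0 0 -1;.054 -.036 -.007 0 0 0 -1;.054 -.036 -.007 0 0 0 -1;.054 -.036 -.007 0 0 0 -1;.054 -.036 -.007 0 0 0 -1")

```text
t: 0.82
tool_pos: [0.3484, -0.4248, 0.2335]
eef_rot: [-0.0, 0.99, 0.14, -0.0]
force: [-0.0, 0.1, -0.2]
finger_gap: 0.0937
grip_force: 0.0
```

Call:
apply_moves(series=".054 -.036 -.007 0 0 0 -1;.054 -.036 -.007 0 0 0 -1;.054 -.036 -.007 0 0 0 -1;.054 -.036 -.007 0 0 0 -1;.054 -.036 -.007 0 0 0 -1;.054 -.036 -.007 0 0 0 -1;.054 -.036 -.007 0 0 0 -1;.03 -.02 0 0 0 0 -1")

```text
t: 1.48
tool_pos: [0.509, -0.2351, 0.2585]
eef_rot: [-0.001, 0.99, 0.142, 0.001]
force: [0.7, -0.0, -0.2]
finger_gap: 0.0944
grip_force: 0.0
```

Call:
apply_moves(series="0 0 0 0 0 0 -1;0 0 0 0 0 0 -1;0 0 0 0 0 0 -1")

```text
t: 1.73
tool_pos: [0.5049, -0.2404, 0.2577]
eef_rot: [0.0, 0.99, 0.139, -0.001]
force: [-0.6, -1.0, -0.1]
finger_gap: 0.0941
grip_force: 0.0
```

```bash
python3 - <<'E'
from h import *
s,im=shot("die1");print(s["tool_pos"],s["joint_positions"],s["t"])
print(proj("wrist",[.55,-.25,.045],s))
cv2.imwrite("pics/die1b.png",cv2.resize(im[:,:,::-1],(800,600),interpolation=cv2.INTER_CUBIC))
E
```

```text
[ 0.5049 -0.2404  0.2577] [ 0.3973  0.4409 -0.0059  1.7066  0.0045  0.9951 -0.9019] 1.7333
[302.9101 154.3973]
```

View pics/die1b.png

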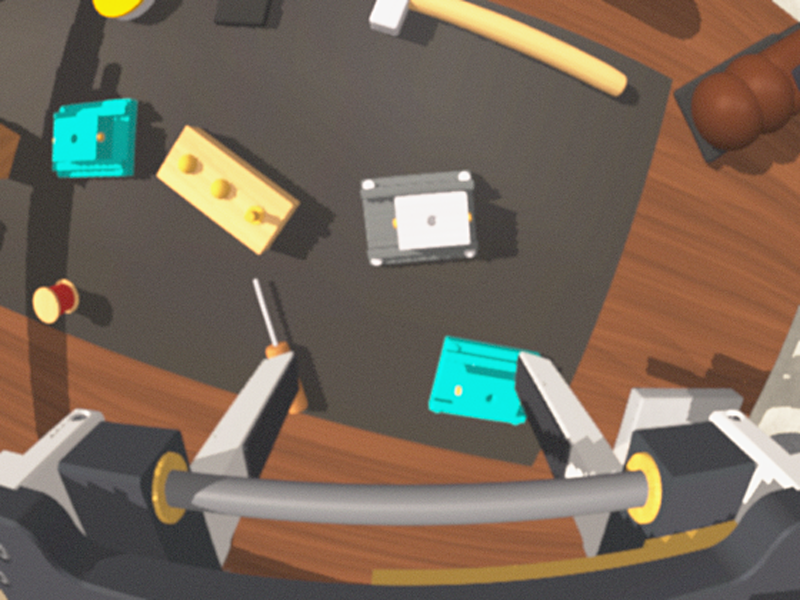

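Wrist view shows the hole at (432,220), bolts at the die's corners, and the stud at (255,213) in the 800-px picture. I'll refine these from an enlarged crop.

```bash
python3 - <<'E'
from h import *
im=cv2.imread("pics/die1.png")
a=cv2.resize(im[110:195,240:340],(800,680),interpolation=cv2.INTER_CUBIC)[:600]  # 8x
a=cv2.resize(im[115:190,245:345],(400*1,300),interpolation=cv2.INTER_CUBIC)
b=cv2.resize(im[85:185,105:215],(440,400),interpolation=cv2.INTER_CUBIC)[:300]
cv2.imwrite("pics/z1.png",np.hstack([a,b[:, :400]]))
s=load("die1");g=cv2.cvtColor(im,cv2.COLOR_BGR2GRAY).astype(float)
w=np.clip(190-g[147:162,295:310],0,None);yy,xx=np.mgrid[147:162,295:310]
u=((w*xx).sum()/w.sum(),(w*yy).sum()/w.sum());print(u,pt("wrist",u,.045,s))
B=[(368,185),(464,176),(470,253),(376,261)]
P=[pt("wrist",(x*.7,y*.7),.018,s) for x,y in B];print(P,np.mean(P,0))
E
```

```text
(np.float64(301.5169491525424), np.float64(154.39830508474577)) [ 0.5495 -0.2484  0.045 ]
[array([ 0.5627, -0.1874,  0.018 ]), array([ 0.5946, -0.2677,  0.018 ]), array([ 0.5286, -0.2939,  0.018 ]), array([ 0.4973, -0.2128,  0.018 ])] [ 0.5458 -0.2405  0.018 ]
```

View pics/z1.png

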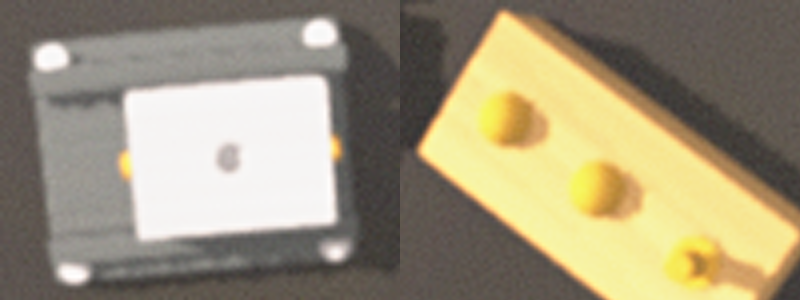

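Call:
apply_moves(series="-.01 -.08 0 0 0 .03 -1;-.01 -.08 0 0 0 .03 -1;-.01 -.08 0 0 0 .03 -1;-.01 -.08 0 0 0 .03 -1;-.01 -.08 0 0 0 .03 -1;-.01 -.08 0 0 0 .014 -1;0 -.08 0 0 0 0 -1;0 -.08 0 0 0 0 -1")

```text
t: 2.45
tool_pos: [0.4841, 0.0739, 0.2584]
eef_rot: [0.0, 0.993, -0.119, 0.0]
force: [0.6, -0.6, -0.1]
finger_gap: 0.0938
grip_force: 0.0
```

Call:
apply_moves(series="-.011 -.068 0 0 0 0 -1;-.011 -.068 0 0 0 0 -1;-.011 -.068 0 0 0 0 -1;-.011 -.068 0 0 0 0 -1;-.011 -.068 0 0 0 0 -1;-.011 -.06 0 0 0 0 -1;0 0 0 0 0 0 -1;0 0 0 0 0 0 -1")

```text
t: 3.12
tool_pos: [0.4988, 0.2763, 0.2575]
eef_rot: [0.0, 0.993, -0.116, -0.0]
force: [-0.4, -1.5, 0.1]
finger_gap: 0.0939
grip_force: 0.0
```

```bash
python3 - <<'E'
from h import *
s,im=shot("hold1");print(s["tool_pos"],s["eef_rot"],s["joint_positions"],s["t"])
u=proj("wrist",[.52,.295,.1],s).astype(int);print(u)
x0,y0=max(u[0]-100,0),max(u[1]-75,0);print(x0,y0)
cv2.imwrite("pics/hold1b.png",cv2.resize(im[y0:y0+150,x0:x0+200,::-1],(800,600),interpolation=cv2.INTER_CUBIC))
E
```

```text
[0.4988 0.2763 0.2575] [ 0.0003  0.9932 -0.1164 -0.0002] [-0.5421  0.4576 -0.0196  1.6776  0.0105  1.0072 -2.3695] 3.1167
[262 182]
162 107
```

View pics/hold1b.png

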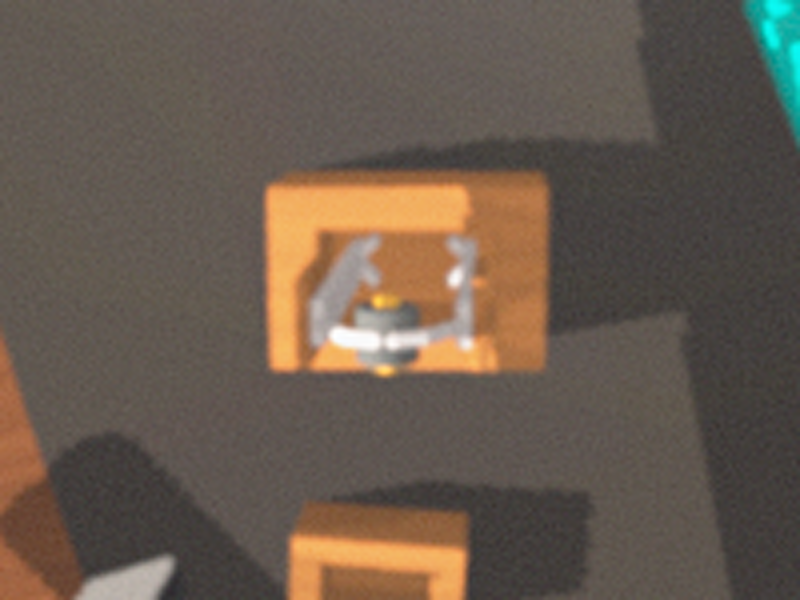

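The crop shows the holder square to the image, its top face at (268–548, 185–370). The coil centre is at (387,335) and the V-tips at (370,258) and (460,258).

```bash
python3 - <<'E'
from h import *
s=load("hold1");P=lambda x,y,z:pt("wrist",(162+x/4-.375,107+y/4-.375),z,s)
C=[P(x,y,.05) for x,y in((268,185),(548,185),(548,370),(268,370))]
print(np.array(C)[:,:2],np.mean(C,0)[:2]); print([np.linalg.norm(C[i]-C[i-1]) for i in range(4)])
e=C[0]-C[1]+C[3]-C[2];e2=C[0]-C[3]+C[1]-C[2];print("yaw",np.degrees(np.arctan2(e[1],e[0])),np.degrees(np.arctan2(e2[1],e2[0]))+90)
for z in(.12,.127,.135):print("coil",z,P(387,335,z)[:2])
print("tips",P(370,240,.02)[:2],P(462,240,.02)[:2],P(416,258,.02)[:2])
E
```

```text
[[0.5567 0.3318]
 [0.5366 0.2503]
 [0.4811 0.2629]
 [0.5013 0.3472]] [0.5189 0.2981]
[np.float64(0.05749922013955707), np.float64(0.08398056755519104), np.float64(0.05696078881133429), np.float64(0.08662247589643167)]
yaw 76.35747056192278 75.84944410973041
coil 0.12 [0.5171 0.2991]
coil 0.127 [0.5185 0.2982]
coil 0.135 [0.5201 0.2972]
tips [0.5292 0.3098] [0.5222 0.2808] [0.5199 0.2967]
```

```bash
python3 - <<'E'
from h import *
print(rel([.5185,.298,.079],76.3))
E
```

```text
(array([ 0.0266, -0.0556,  0.3571,  0.0006, -0.    ,  0.001 ]), array([ 0.0133, -0.0278,  0.1785]))
```

Call:
apply_moves(series=".0266 -.0556 .04 0 0 .001 -1;0 0 .06 0 0 0 -1;0 0 .06 0 0 0 -1;0 0 .06 0 0 0 -1;0 0 .06 0 0 0 -1;0 0 .05 0 0 0 -1;0 0 .027 0 0 0 -1;0 0 0 0 0 0 -1", squeeze=15)

```text
t: 3.83
tool_pos: [0.5169, 0.2955, 0.0765]
eef_rot: [0.003, 0.993, -0.12, -0.002]
force: [0.1, -0.6, 0.2]
finger_gap: 0.0941
grip_force: 0.0
```

```bash
python3 - <<'E'
from h import *
s,im=shot("g1");print(s["tool_pos"],rel([.5185,.298,.079],76.3))
cv2.imwrite("pics/g1b.png",cv2.resize(im[:,:,::-1],(800,600),interpolation=cv2.INTER_CUBIC))
E
```

```text
[0.5169 0.2955 0.0765] (array([ 0.0001, -0.0028, -0.0012,  0.0012,  0.0005, -0.0006]), array([ 0.0001, -0.0014, -0.0006]))
```

View pics/g1b.png

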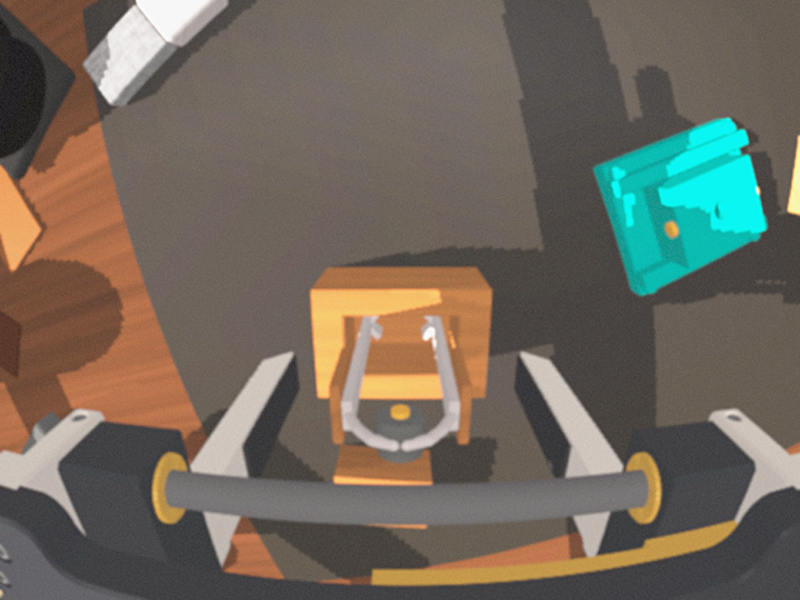

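The tongs lie between the open fingers, cheeks at columns 335 to 470. They are about 1.5 mm left of mid, so I'll correct and close part way.

Call:
apply_moves(series="0 -.003 -.001 0 0 0 -1;0 0 0 0 0 0 .21;0 0 0 0 0 0 .21;0 0 0 0 0 0 .21;0 0 0 0 0 0 .21;0 0 0 0 0 0 .21;0 0 0 0 0 0 .21;0 0 0 0 0 0 .21", squeeze=15)

```text
t: 4.55
tool_pos: [0.5185, 0.3014, 0.0801]
eef_rot: [0.0, 0.993, -0.118, 0.0]
force: [0.3, -1.5, 0.7]
finger_gap: 0.051
grip_force: 0.4
```

Call:
apply_moves(series="0 0 0 0 0 0 .21;0 0 -.02 0 0 0 .21;0 0 -.04 0 0 0 .21;0 0 -.04 0 0 0 .21;0 0 -.04 0 0 0 .21;0 0 -.04 0 0 0 .21;0 0 -.02 0 0 0 .21;0 0 0 0 0 0 .21")

```text
t: 5.22
tool_pos: [0.52, 0.3025, 0.1827]
eef_rot: [-0.002, 0.993, -0.119, 0.002]
force: [0.0, 1.3, -1.9]
finger_gap: 0.0373
grip_force: 4.1
```

Call:
apply_moves(series="0 0 0 0 0 0 .21;0 0 0 0 0 0 .21;0 0 0 0 0 0 .21")

```text
t: 5.47
tool_pos: [0.5176, 0.3011, 0.1786]
eef_rot: [0.001, 0.993, -0.118, -0.001]
force: [0.3, -0.4, -1.7]
finger_gap: 0.0371
grip_force: 4.1
```

```bash
python3 - <<'E'
from h import *
s,im=shot("t1");print(s["tool_pos"],s["finger_gap"],s["force"])
Rt=q(s["eef_rot"]);u=proj("wrist",s["tool_pos"]+Rt.apply([0,0,.074]),s);print(u)
x0,y0=int(u[0]-67),int(u[1]-40);print(x0,y0)
cv2.imwrite("pics/t1b.png",cv2.resize(im[y0:y0+100,x0:x0+134,::-1],(804,600),interpolation=cv2.INTER_CUBIC)[:,:800])
# rack: stud & rivets from die1
d=load("die1");P=lambda x,y,z:pt("wrist",(105+x/4-.375,85+y/4-.375),z,d)
print("stud flange/stub top",P(693-400,261,.032)[:2],P(691-400,263,.046)[:2],"rivets",P(105,119,.037)[:2],P(198,188,.037)[:2])
print("rack c",P(103,11,.03)[:2],P(18,148,.03)[:2],P(398,228,.03)[:2])
E
```

```text
[0.5176 0.3011 0.1786] 0.03707837916228428 [ 0.2624 -0.3568 -1.6876]
[284.9689 222.2018]
217 182
stud flange/stub top [ 0.5124 -0.0949] [ 0.5142 -0.0986] rivets [ 0.5441 -0.02  ] [ 0.5289 -0.0588]
rack c [ 0.5787 -0.0067] [0.5273 0.0154] [ 0.5309 -0.1263]
```

View pics/t1b.png

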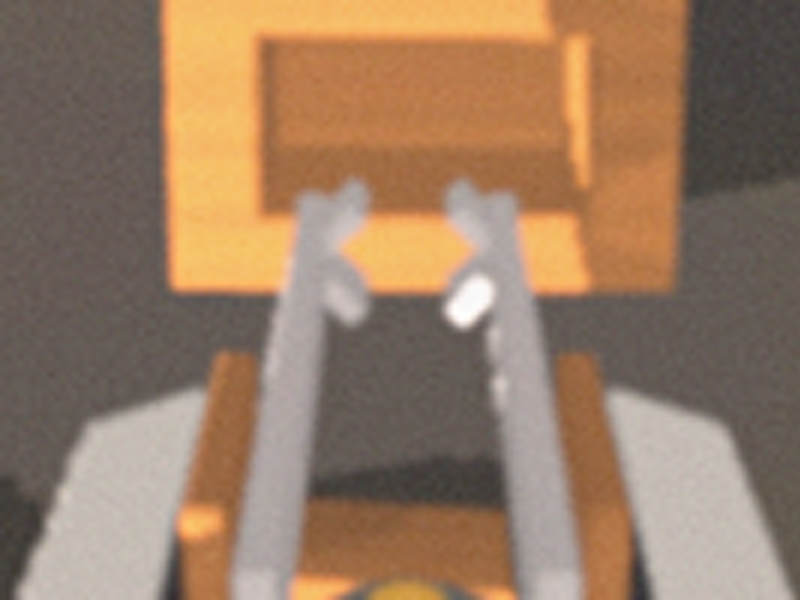

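Call:
apply_moves(series=".01 .04 0 0 0 0 .21;.0175 .075 0 0 0 0 .21;.0175 .075 0 0 0 0 .21;.0175 .075 0 0 0 0 .21;.0175 .075 0 0 0 0 .21;.0175 .075 0 0 0 0 .21;.0175 .075 0 0 0 0 .21;.0175 .075 0 0 0 0 .21")

```text
t: 6.18
tool_pos: [0.5157, 0.0097, 0.1793]
eef_rot: [0.0, 0.993, -0.118, -0.001]
force: [-0.1, -0.8, -2.8]
finger_gap: 0.0375
grip_force: 4.1
```

Call:
apply_moves(series=".0175 .075 0 0 0 0 .21;.017 .075 0 0 0 0 .21;.01 .06 0 0 0 0 .21;0 0 .035 0 0 0 .21;0 0 .03 0 0 0 .21;0 0 0 0 0 0 .21;0 0 0 0 0 0 .21;0 0 0 0 0 0 .21")

```text
t: 6.85
tool_pos: [0.5136, -0.0954, 0.1477]
eef_rot: [-0.0, 0.993, -0.118, 0.0]
force: [-0.2, 0.5, -1.9]
finger_gap: 0.0372
grip_force: 4.1
```

```bash
python3 - <<'E'
from h import *
s,im=shot("r1");print(s["tool_pos"],s["finger_gap"],s["force"],s["t"])
print("V tool",[ (lambda od:(lambda o,d:q(s["eef_rot"]).inv().apply(o+d*((s["tool_pos"][2]-.06)-o[2])/d[2]-s["tool_pos"]))(*od))(ray("wrist",(217+407/6-.4,182+250/6-.4),s))])
cv2.imwrite("pics/r1b.png",cv2.resize(im[165:265,217:351,::-1],(804,600),interpolation=cv2.INTER_CUBIC)[:,:800])
E
```

```text
[ 0.5136 -0.0954  0.1477] 0.03715725971276449 [-0.1769  0.4993 -1.8943] 6.85
V tool [array([ 0.0037, -0.0004,  0.06  ])]
```

View pics/r1b.png

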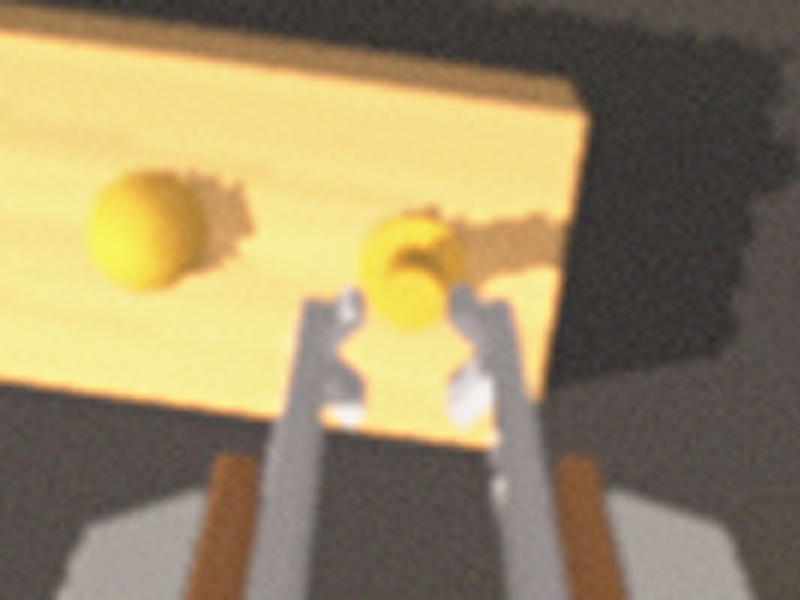

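The stub's top disc is at (413,298), its flange at (411,262). The tongs' V lies at (407,350), rows 288 to 425, so the tips need to go forward.

```bash
python3 - <<'E'
from h import *
s=load("r1");Rt=q(s["eef_rot"]);tp=np.array(s["tool_pos"])
def tl(x,y,zt):
    o,d=ray("wrist",(217+x/6-.4,165+y/6-.4),s);o=Rt.inv().apply(o-tp);d=Rt.inv().apply(d);return o+d*(zt-o[2])/d[2]
print("lower edge",tl(407,423,.060)+[.008,0,0],"upper",tl(407,290,.074)-[.008,0,0],"apex",tl(407,348,.067))
for x,y,z in((413,298,.049),(411,262,.033)):print("stud",tl(x,y,tp[2]-z))
for x0 in(-.001,0,.001,.002):print(x0,[(proj("wrist",tp+Rt.apply(v),s)-[216.6,164.6])*6 for v in([x0-.008,0,.06],[x0+.008,0,.074])])
E
```

```text
lower edge [ 0.0019 -0.0004  0.06  ] upper [-0.0001 -0.0004  0.074 ] apex [ 0.002  -0.0004  0.067 ]
stud [-0.0006  0.0004  0.0987]
stud [0.0004 0.0002 0.1147]
-0.001 [array([410.298, 443.774]), array([410.2667, 296.6658])]
0 [array([410.3049, 436.6794]), array([410.2726, 289.609 ])]
0.001 [array([410.3119, 429.565 ]), array([410.2784, 282.5371])]
0.002 [array([410.3188, 422.4311]), array([410.2843, 275.4501])]
```

Call:
apply_moves(series="-.002 .0014 .02 0 0 0 .21;0 0 .025 0 0 0 .21;0 0 .02 0 0 0 .21;0 0 .01 0 0 0 .21;0 0 0 0 0 0 .21;0 0 0 0 0 0 .21")

```text
t: 7.4
tool_pos: [0.5124, -0.0961, 0.1101]
eef_rot: [-0.0, 0.993, -0.118, 0.0]
force: [0.8, 0.3, -1.9]
finger_gap: 0.0369
grip_force: 4.1
```

```bash
python3 - <<'E'
from h import *
s,im=shot("r2");print(s["tool_pos"],s["finger_gap"],s["force"],s["t"])
cv2.imwrite("pics/r2b.png",cv2.resize(im[165:265,217:351,::-1],(804,600),interpolation=cv2.INTER_CUBIC)[:,:800])
E
```

```text
[ 0.5124 -0.0961  0.1101] 0.036941082412995284 [ 0.7945  0.2564 -1.906 ] 7.4
```

Call:
apply_moves(series="0 0 0 0 0 0 .4;0 0 0 0 0 0 1;0 0 0 0 0 0 1;0 0 0 0 0 0 1;0 0 0 0 0 0 1", squeeze=25)

```text
t: 7.87
tool_pos: [0.5125, -0.0963, 0.1104]
eef_rot: [-0.0, 0.993, -0.119, 0.0]
force: [-0.1, 0.3, 2.5]
finger_gap: 0.0276
grip_force: 25.0
```

```bash
python3 - <<'E'
from h import *
s,im=shot("r3");print(s["tool_pos"],s["finger_gap"],s["force"],s["torque"],s["t"])
a=cv2.imread("pics/r2.png")
f=lambda i:cv2.resize(i[165:285,245:325],(400,600),interpolation=cv2.INTER_CUBIC)
cv2.imwrite("pics/r3b.png",np.hstack([f(a),f(im[:,:,::-1])]))
E
```

```text
[ 0.5125 -0.0963  0.1104] 0.02755057238550064 [-0.1119  0.2516  2.5012] [0.0769 0.1612 0.0096] 7.8667
```

View pics/r3b.png

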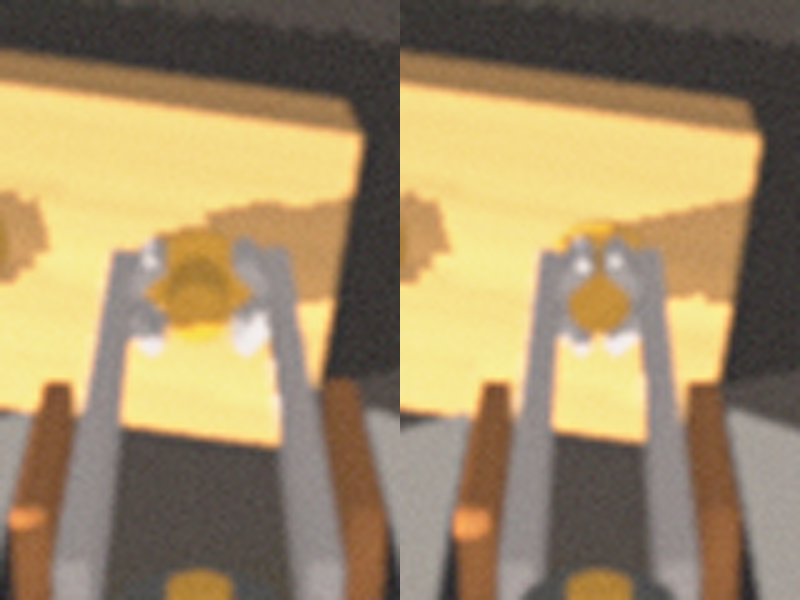

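The right half shows the stub held square in the V-grooves. Lifting out and going towards the die.

Call:
apply_moves(series="0 0 -.01 0 0 0 1;0 0 -.02 0 0 0 1;0 0 -.03 0 0 0 1;0 0 -.03 0 0 0 1;0 0 -.01 0 0 0 1;.018 .05 0 0 0 0 1;.018 .055 0 0 0 0 1;.018 .055 0 0 0 0 1")

```text
t: 8.58
tool_pos: [0.5199, -0.1808, 0.1605]
eef_rot: [-0.0, 0.993, -0.118, 0.0]
force: [0.5, -0.6, -2.7]
finger_gap: 0.0279
grip_force: 25.0
```

Call:
apply_moves(series=".018 .055 0 0 0 0 1;.02 .04 0 0 0 0 1;0 .025 0 0 0 0 1;0 0 0 0 0 0 1;0 0 0 0 0 0 1;0 0 0 0 0 0 1;0 0 0 0 0 0 1")

```text
t: 9.17
tool_pos: [0.5241, -0.2408, 0.16]
eef_rot: [-0.001, 0.993, -0.117, -0.0]
force: [0.5, 0.9, -1.6]
finger_gap: 0.0278
grip_force: 25.0
```

```bash
python3 - <<'E'
from h import *
s,im=shot("d2");print(s["tool_pos"],s["finger_gap"],s["force"],s["t"])
u=proj("wrist",[.5497,-.2487,.045],s);print(u)
g=cv2.cvtColor(im,cv2.COLOR_RGB2GRAY).astype(int);x,y=np.round(u).astype(int);print(g[y-16:y+17:1,x-16:x+17:2])
E
```

```text
[ 0.5241 -0.2408  0.16  ] 0.027825040315485022 [ 0.459   0.8614 -1.6203] 9.1667
[287.0088 180.6865]
[[244 244 243 243 243 243 242 243 243 242 243 243 242 242 242 242 243]
 [244 244 244 243 243 242 242 243 243 243 243 241 242 242 242 242 243]
 [244 243 243 243 242 242 242 242 243 243 243 243 242 242 242 243 243]
 [243 243 243 242 242 242 243 243 243 243 242 242 242 242 243 243 243]
 [243 243 243 241 243 243 243 243 243 242 241 241 242 242 243 243 243]
 [243 243 242 242 242 242 243 243 242 242 242 242 243 242 243 243 243]
 [243 242 241 243 243 243 243 243 242 242 241 242 243 243 243 243 243]
 [243 240 242 243 243 243 243 243 242 242 243 242 243 243 243 242 243]
 [241 242 243 243 243 242 243 242 242 243 242 242 243 243 243 243 243]
 [242 243 243 242 243 242 242 241 236 239 243 243 243 243 243 243 243]
 [243 243 243 242 243 242 242 230 220 224 244 244 243 243 243 243 243]
 [242 242 243 243 242 242 237 205 185 204 246 244 243 243 243 243 243]
 [243 242 243 242 242 242 224 179 173 187 242 244 243 243 243 243 243]
 [242 243 243 242 241 241 205 172 176 182 219 240 243 243 243 243 243]
 [242 
[... 643 characters left out ...]
243 242 243 242 243 243 243 243 243 242 242 243 243 244 244]
 [243 243 243 243 243 243 243 243 243 243 242 242 243 243 244 244 243]
 [243 242 242 242 243 243 243 243 243 243 242 243 243 243 244 244 243]
 [243 242 242 242 243 243 243 243 242 241 242 243 244 244 244 243 243]
 [242 241 242 243 243 243 243 242 242 242 243 243 244 244 243 243 242]
 [242 242 243 243 243 242 242 242 242 242 243 244 244 244 243 243 242]
 [242 243 243 243 243 243 242 242 242 243 243 244 243 243 243 242 243]
 [243 243 243 243 243 243 242 242 243 243 244 243 243 243 243 242 244]
 [243 243 243 242 243 242 242 243 244 243 243 243 243 241 242 243 243]
 [243 243 243 243 242 241 242 243 244 244 243 243 241 242 243 244 236]]
```

```bash
python3 - <<'E'
from h import *
s=load("d2");im=cv2.imread("pics/d2.png").astype(int);g=im.mean(2)
Rt=q(s["eef_rot"]);tp=s["tool_pos"]
m=(g[168:192,276:298]<212);yy,xx=np.mgrid[168:192,276:298];u=(xx[m].mean(),yy[m].mean());print(u,m.sum(),pt("wrist",u,.045,s))
h=im[195:240,255:315];y=((h[:,:,2]-h[:,:,0])>45)
for i,r in enumerate(y):
    if r.any(): print(195+i,"".join("#" if v else "." for v in r))
for n,z in(("flange bot c",.079),("shank end",.09)):
    for dx in(0,.001,.002):print(n,dx,[proj("wrist",tp+Rt.apply([dx+a,-.0004+b,z]),s) for a,b in((0,0),(.0045 if z>.08 else .009,0),(0,.0045 if z>.08 else .009))])
E
```

```text
(np.float64(287.06849315068496), np.float64(180.36986301369862)) 73 [ 0.55   -0.2488  0.045 ]
195 .###........................................................
196 .####.......................................................
197 ..####......................................................
198 ..#####.....................................................
199 ...####.....................................................
200 ...#####....................................................
201 ....####....................................................
202 ......##....................................................
209 ..........................########..........................
210 ........................############........................
211 .......................##############.......................
212 ......................################......................
213 .....................####..#####..#####.....................
214 ....................#####...###.....##......................
215 .....................###.....##.............................
216 ...........................
[... 996 characters left out ...]
............
232 ............................#...............................
flange bot c 0 [array([284.4861, 220.3378]), array([284.4901, 209.9911]), array([295.247 , 220.3396])]
flange bot c 0.001 [array([284.4865, 219.1981]), array([284.4905, 208.8293]), array([295.2593, 219.2004])]
flange bot c 0.002 [array([284.487, 218.056]), array([284.491 , 207.6651]), array([295.2715, 218.0587])]
shank end 0 [array([284.4881, 216.4517]), array([284.49  , 211.4778]), array([289.6698, 216.4535])]
shank end 0.001 [array([284.4885, 215.3504]), array([284.4905, 210.3663]), array([289.6756, 215.3523])]
shank end 0.002 [array([284.489 , 214.2467]), array([284.4909, 209.2527]), array([289.6814, 214.2487])]
```

```bash
python3 - <<'E'
from h import *
s=load("d2");Rt=q(s["eef_rot"]);tp=s["tool_pos"]
def tl(u,zt):
    o,d=ray("wrist",u,s);o=Rt.inv().apply(o-tp);d=Rt.inv().apply(d);return o+d*(zt-o[2])/d[2]
print(tl((284.5,225.8),.0614),tl((284.4,208.6),.0804)-[.009,0,0])
off=Rt.apply([.001,-.0004,0]);h=np.array([.5500,-.2488,.0])
for z in(.15,.142):
  p=h-off;p[2]=z;print(p,rel(p,76.3))
E
```

```text
[ 0.0012 -0.0004  0.0614] [ 0.0008 -0.0005  0.0804]
[ 0.5489 -0.249   0.15  ] (array([ 0.0518,  0.0039,  0.0201, -0.0003,  0.0001,  0.0014]), array([0.0259, 0.002 , 0.0101]))
[ 0.5489 -0.249   0.142 ] (array([ 0.0518,  0.0039,  0.0361, -0.0003,  0.0001,  0.0014]), array([0.0259, 0.002 , 0.0181]))
```

Call:
apply_moves(series=".02 .002 .01 0 0 0 1;.022 .002 .015 0 0 0 1;.0098 0 .008 0 0 .0014 1;0 0 0 0 0 0 1;0 0 0 0 0 0 1;0 0 0 0 0 0 1")

```text
t: 9.72
tool_pos: [0.5484, -0.2511, 0.1431]
eef_rot: [-0.0, 0.993, -0.121, -0.0]
force: [0.6, -0.3, -2.5]
finger_gap: 0.0281
grip_force: 25.0
```

```bash
python3 - <<'E'
from h import *
s=env.get_state();print(s["tool_pos"],s["force"],s["torque"],rel([.5489,-.249,.142],76.3))
E
```

```text
[ 0.5484 -0.2511  0.1431] [ 0.6262 -0.2669 -2.4547] [0.0261 0.0218 0.0074] (array([ 0.    , -0.0043,  0.0022, -0.    ,  0.0003, -0.0009]), array([ 0.    , -0.0022,  0.0011]))
```

Call:
apply_moves(series="0 0 0 0 0 0 1;0 0 0 0 0 0 1")

```text
t: 9.88
tool_pos: [0.5485, -0.2513, 0.1437]
eef_rot: [0.0, 0.993, -0.121, 0.0]
force: [0.1, 0.7, -1.9]
finger_gap: 0.0277
grip_force: 25.0
```

Call:
apply_moves(series="0 0 0 0 0 0 1;0 0 0 0 0 0 1")

```text
t: 10.05
tool_pos: [0.5486, -0.2513, 0.1437]
eef_rot: [0.0, 0.993, -0.121, 0.0]
force: [0.2, -0.4, -2.4]
finger_gap: 0.0282
grip_force: 25.0
```

Call:
apply_moves(series="0 0 0 0 0 0 1;0 0 0 0 0 0 1")

```text
t: 10.22
tool_pos: [0.5486, -0.2512, 0.1436]
eef_rot: [0.0, 0.993, -0.121, 0.0]
force: [0.3, 0.6, -2.2]
finger_gap: 0.0282
grip_force: 25.0
```

Call:
apply_moves(series="0 -.0044 .005 0 0 0 1;0 0 .004 0 0 0 1;0 0 0 0 0 0 1;0 0 0 0 0 0 1;0 0 0 0 0 0 1")

```text
t: 10.63
tool_pos: [0.5492, -0.2491, 0.1389]
eef_rot: [0.0, 0.993, -0.121, -0.0]
force: [-0.1, -0.6, -2.4]
finger_gap: 0.0276
grip_force: 25.0
```

```bash
python3 - <<'E'
from h import *
s,im=shot("d3");print(s["tool_pos"],s["force"],rel([.5489,-.249,.139],76.3))
# block side edges: check vs expected block corners
c=np.array([.5500,-.2488,.045]);a=np.radians(111.8);Y=np.array([np.cos(a),np.sin(a),0]);X=np.array([Y[1],-Y[0],0])
for i,j in((1,1),(1,-1),(-1,-1),(-1,1)):print(proj("wrist",c+X*.022*i+Y*.030*j,s),proj("wrist",c+X*.030*i+Y*.022*j,s))
g=im.astype(int).mean(2);print((g[190,225:350]>225).astype(int).tolist())
E
```

```text
[ 0.5492 -0.2491  0.1389] [-0.1477 -0.584  -2.3702] (array([-0.0007, -0.0001, -0.    ,  0.    , -0.    , -0.0009]), array([-0.0004, -0.0001, -0.    ]))
[242.2885 213.9244] [243.915 201.693]
[297.9282 174.6518] [284.8353 172.506 ]
[326.4353 214.7825] [323.9186 226.7272]
[271.7477 251.346 ] [283.9484 253.2038]
[0, 0, 0, 0, 0, 0, 0, 0, 0, 0, 0, 0, 0, 0, 0, 0, 0, 0, 0, 0, 0, 0, 0, 0, 0, 0, 0, 0, 0, 0, 0, 0, 0, 0, 0, 0, 0, 0, 0, 0, 0, 0, 0, 0, 0, 0, 0, 0, 0, 0, 0, 1, 1, 1, 1, 1, 1, 1, 1, 1, 1, 1, 1, 1, 1, 1, 1, 1, 1, 1, 1, 1, 1, 1, 1, 1, 1, 1, 1, 1, 1, 1, 1, 1, 1, 0, 0, 0, 0, 0, 0, 0, 0, 0, 0, 0, 0, 0, 0, 0, 0, 0, 0, 0, 0, 0, 0, 0, 0, 0, 0, 0, 0, 0, 0, 0, 0, 0, 0, 0, 0, 0, 0, 0, 0]
```

Call:
apply_moves(series="-.0006 0 .001 0 0 0 1;0 0 .001 0 0 0 1;0 0 .001 0 0 0 1;0 0 .001 0 0 0 1;0 0 0 0 0 0 1;0 0 0 0 0 0 1")

```text
t: 11.18
tool_pos: [0.5489, -0.249, 0.137]
eef_rot: [0.0, 0.993, -0.121, -0.0]
force: [-0.3, 0.5, -2.2]
finger_gap: 0.0278
grip_force: 25.0
```

Call:
apply_moves(series="0 0 .001 0 0 0 1;0 0 .001 0 0 0 1;0 0 0 0 0 0 1;0 0 0 0 0 0 1")

```text
t: 11.52
tool_pos: [0.5489, -0.249, 0.1359]
eef_rot: [0.0, 0.993, -0.121, -0.0]
force: [-0.3, -0.7, -2.7]
finger_gap: 0.0281
grip_force: 25.0
```

Call:
apply_moves(series="0 0 .001 0 0 0 1;0 0 .001 0 0 0 1;0 0 0 0 0 0 1;0 0 0 0 0 0 1")

```text
t: 11.85
tool_pos: [0.5489, -0.249, 0.1349]
eef_rot: [0.0, 0.993, -0.121, 0.0]
force: [-0.6, -0.3, -1.4]
finger_gap: 0.0279
grip_force: 25.0
```

Call:
apply_moves(series="0 0 .001 0 0 0 1;0 0 .001 0 0 0 1;0 0 0 0 0 0 1;0 0 0 0 0 0 1")

```text
t: 12.18
tool_pos: [0.5489, -0.249, 0.134]
eef_rot: [0.0, 0.993, -0.121, 0.0]
force: [-0.2, -0.6, -1.6]
finger_gap: 0.0277
grip_force: 25.0
```

Call:
apply_moves(series="0 0 .001 0 0 0 1;0 0 .001 0 0 0 1;0 0 0 0 0 0 1;0 0 0 0 0 0 1")

```text
t: 12.52
tool_pos: [0.5491, -0.2492, 0.1331]
eef_rot: [0.0, 0.993, -0.121, 0.0]
force: [0.8, -1.3, -1.2]
finger_gap: 0.0275
grip_force: 25.0
```

Call:
apply_moves(series="0 0 .001 0 0 0 1;0 0 .001 0 0 0 1;0 0 0 0 0 0 1;0 0 0 0 0 0 1")

```text
t: 12.85
tool_pos: [0.5493, -0.2493, 0.1322]
eef_rot: [0.0, 0.993, -0.121, 0.0]
force: [0.2, -0.6, 0.9]
finger_gap: 0.0276
grip_force: 25.0
```

Call:
apply_moves(series="0 0 .001 0 0 0 1;0 0 .001 0 0 0 1;0 0 0 0 0 0 1;0 0 0 0 0 0 1")

```text
t: 13.18
tool_pos: [0.549, -0.249, 0.1307]
eef_rot: [0.0, 0.993, -0.121, 0.0]
force: [1.2, -0.5, -2.1]
finger_gap: 0.0275
grip_force: 25.0
```

Call:
apply_moves(series="0 0 .001 0 0 0 1;0 0 .001 0 0 0 1;0 0 0 0 0 0 1;0 0 0 0 0 0 1")

```text
t: 13.52
tool_pos: [0.549, -0.2491, 0.1299]
eef_rot: [0.0, 0.993, -0.121, 0.0]
force: [2.2, -1.4, -1.0]
finger_gap: 0.028
grip_force: 25.0
```

Call:
apply_moves(series="0 0 .001 0 0 0 1;0 0 .001 0 0 0 1;0 0 0 0 0 0 1;0 0 0 0 0 0 1")

```text
t: 13.85
tool_pos: [0.549, -0.249, 0.1288]
eef_rot: [-0.0, 0.993, -0.121, 0.0]
force: [1.4, -2.3, -1.6]
finger_gap: 0.0278
grip_force: 25.0
```

Call:
apply_moves(series="0 0 .001 0 0 0 1;0 0 .001 0 0 0 1;0 0 0 0 0 0 1;0 0 0 0 0 0 1")

```text
t: 14.18
tool_pos: [0.5489, -0.249, 0.1278]
eef_rot: [-0.0, 0.993, -0.121, -0.0]
force: [0.9, -0.9, -1.8]
finger_gap: 0.0281
grip_force: 25.0
```

```bash
python3 - <<'E'
from h import *
s,im=shot("d4");print(s["tool_pos"],s["force"],s["torque"])
a=im.astype(int)
h=a[195:240,255:315];y=((h[:,:,0]-h[:,:,2])>45)
for i,r in enumerate(y):
    if r.any(): print(195+i,"".join("#" if v else "." for v in r))
E
```

```text
[ 0.5489 -0.249   0.1278] [ 0.9438 -0.8955 -1.8177] [-0.4246 -0.5354 -0.0368]
195 ..........................................................##
196 ...........................................................#
209 ..........................########..........................
210 ........................############........................
211 .......................###############......................
212 ......................################......................
213 .....................####..#####..#####.....................
214 .....................###....###.....##......................
215 .....................##......##.............................
216 .............................##.............................
217 .............................##.............................
218 .............................##.............................
219 ............................####............................
220 ...........................######...........................
221 ..........................########..........................
222 .........................##########........
[... 227 characters left out ...]
.............#############........................
227 .......................#############........................
228 ........................###########.........................
229 .........................##########.........................
230 ..........................#######...........................
231 ............................####............................
235 #...........................................................
236 #...........................................................
237 ##..........................................................
238 ###.........................................................
239 ####........................................................
```

Call:
apply_moves(series="0 0 .001 0 0 0 1;0 0 .001 0 0 0 1;0 0 0 0 0 0 1;0 0 0 0 0 0 1")

```text
t: 14.57
tool_pos: [0.5489, -0.249, 0.1268]
eef_rot: [-0.0, 0.993, -0.121, 0.0]
force: [1.0, -2.3, -2.0]
finger_gap: 0.0279
grip_force: 25.0
```

Call:
apply_moves(series="0 0 .001 0 0 0 1;0 0 .001 0 0 0 1;0 0 0 0 0 0 1;0 0 0 0 0 0 1")

```text
t: 14.9
tool_pos: [0.5489, -0.249, 0.126]
eef_rot: [0.0, 0.993, -0.121, -0.0]
force: [1.8, -1.5, -0.5]
finger_gap: 0.028
grip_force: 25.0
```

Call:
apply_moves(series="0 0 .001 0 0 0 1;0 0 .001 0 0 0 1;0 0 0 0 0 0 1;0 0 0 0 0 0 1")

```text
t: 15.23
tool_pos: [0.549, -0.2491, 0.1254]
eef_rot: [0.0, 0.993, -0.121, 0.0]
force: [0.5, -0.6, 4.6]
finger_gap: 0.0273
grip_force: 25.0
```

Call:
apply_moves(series="0 0 .001 0 0 0 1;0 0 .001 0 0 0 1;0 0 0 0 0 0 1;0 0 0 0 0 0 1")

```text
t: 15.57
tool_pos: [0.5491, -0.2491, 0.1253]
eef_rot: [0.0, 0.993, -0.121, 0.0]
force: [-1.7, -0.6, 10.8]
finger_gap: 0.0279
grip_force: 25.0
```

Call:
apply_moves(series="0 0 .0006 0 0 0 1;0 0 0 0 0 0 1;0 0 -.0015 0 0 0 1;0 0 -.001 0 0 0 1;0 0 0 0 0 0 1;0 0 0 0 0 0 1")

```text
t: 16.07
tool_pos: [0.549, -0.2491, 0.1253]
eef_rot: [0.0, 0.993, -0.121, 0.0]
force: [-0.4, -0.9, 5.9]
finger_gap: 0.0279
grip_force: 25.0
```

Call:
apply_moves(series="0 0 -.001 0 0 0 1;0 0 0 0 0 0 1;0 0 0 0 0 0 .21;0 0 0 0 0 0 .21;0 0 0 0 0 0 .21;0 0 0 0 0 0 .21;0 0 0 0 0 0 .21;0 0 0 0 0 0 .21")

```text
t: 16.73
tool_pos: [0.5486, -0.2487, 0.1251]
eef_rot: [-0.0, 0.993, -0.121, -0.0]
force: [0.4, 0.0, -0.9]
finger_gap: 0.0372
grip_force: 4.1
```

```bash
python3 - <<'E'
from h import *
s,im=shot("d5");print(s["tool_pos"],s["force"],s["finger_gap"],s["grip_force"])
a=im.astype(int)
h=a[200:240,255:315];y=((h[:,:,0]-h[:,:,2])>45)
for i,r in enumerate(y):
    if r.any(): print(200+i,"".join("#" if v else "." for v in r))
E
```

```text
[ 0.5486 -0.2487  0.1251] [ 0.3588  0.0193 -0.8619] 0.03723894884452052 4.098244160413742
208 ............................#####...........................
209 .........................###########........................
210 ........................##############......................
211 ......................################......................
212 ......................################......................
213 ......................################......................
214 ......................###############.......................
215 .......................##############.......................
216 .......................##############.......................
217 .......................##############.......................
218 .......................##############.......................
219 ......................###############.......................
220 .....................#################......................
221 ....................####################....................
222 ....................####################....................
223 .....................###################....................
224 ......................##################....................
225 ......................#################.....................
226 .......................###############......................
227 .........................############.......................
228 ..........................#########.........................
229 ...........................#######..........................
230 .............................###............................
236 #...........................................................
237 ##..........................................................
238 ##..........................................................
239 ###.........................................................
```

Call:
apply_moves(series="0 0 -.005 0 0 0 .21;0 0 -.01 0 0 0 .21;0 0 -.02 0 0 0 .21;0 0 -.03 0 0 0 .21;0 0 -.03 0 0 0 .21;0 0 0 0 0 0 .21;0 0 0 0 0 0 .21;0 0 0 0 0 0 .21")

```text
t: 17.45
tool_pos: [0.5486, -0.2489, 0.1728]
eef_rot: [-0.0, 0.993, -0.121, -0.0]
force: [-0.1, -1.1, -2.9]
finger_gap: 0.0373
grip_force: 4.1
```

```bash
python3 - <<'E'
from h import *
s,im=shot("d6");print(s["tool_pos"],s["force"],s["finger_gap"],s["grip_force"])
h=np.array([.5500,-.2488,0]);
for z in(.045,.048,.064):print(z,proj("wrist",h+[0,0,z],s))
a=im.astype(int);x0,y0=255,175
h=a[y0:y0+70,x0:x0+60];y=((h[:,:,0]-h[:,:,2])>45)
for i,r in enumerate(y):
    if r.any(): print(y0+i,"".join("#" if v else "." for v in r))
E
```

```text
[ 0.5486 -0.2489  0.1728] [-0.1338 -1.0552 -2.9441] 0.037273265638644686 4.097953140735626
0.045 [284.4929 203.6669]
0.048 [284.4923 204.4648]
0.064 [284.4887 208.9801]
180 .......................................................#....
181 ......................................................###...
182 ......................................................####..
183 ......................................................#####.
184 ......................................................######
185 .......................................................#####
186 ........................................................####
187 .........................................................###
195 ...........................########.........................
196 .........................############.......................
197 ........................##############......................
198 .......................###############......................
199 .......................###############......................
200 ......................#################.....................
201 .................
[... 838 characters left out ...]
..................................................
218 .###........................................................
219 .####.......................................................
220 .####.......................................................
221 ..####......................................................
222 ...####.....................................................
223 ....###.....................................................
241 ###....................................................#####
242 ####...................................................#####
243 ####...................................................#####
244 ####...................................................#####
```

```bash
python3 - <<'E'
from h import *
s=load("t1");P=lambda x,y:pt("wrist",(217+x/6-.4,182+y/6-.4),.05,s)
C=np.array([P(*c) for c in((258,36),(592,36),(588,213),(258,213))]);print(C[:,:2],C.mean(0),np.linalg.norm(C-np.roll(C,1,0),axis=1))
D=np.array([P(172,293),P(677,293)]);print(D[:,:2],D.mean(0),np.linalg.norm(D[0]-D[1]))
m=D.mean(0)[:2]+.028*np.array([np.sin(np.radians(76.3)),-np.cos(np.radians(76.3))]);print("centre from edge",m)
print(rel([.5178,.298,.173],76.3))
E
```

```text
[[0.54   0.3207]
 [0.5273 0.2681]
 [0.4981 0.2751]
 [0.511  0.3283]] [0.5191 0.2981 0.05  ] [0.03   0.0541 0.03   0.0548]
[[0.5008 0.3461]
 [0.4807 0.2633]] [0.4907 0.3047 0.05  ] 0.08521001442668887
centre from edge [0.5179 0.2981]
(array([-0.3212, -1.047 , -0.0007, -0.0001,  0.0004, -0.0009]), array([-0.1606, -0.5235, -0.0003]))
```

Call:
apply_moves(series="-.012 -.04 -.01 0 0 0 .21;-.023 -.075 0 0 0 0 .21;-.023 -.075 0 0 0 0 .21;-.023 -.075 0 0 0 0 .21;-.023 -.075 0 0 0 0 .21;-.023 -.075 0 0 0 0 .21;-.023 -.075 0 0 0 0 .21;-.023 -.075 0 0 0 0 .21")

```text
t: 18.17
tool_pos: [0.5316, 0.0477, 0.1772]
eef_rot: [0.0, 0.993, -0.121, -0.001]
force: [1.2, 0.5, -2.3]
finger_gap: 0.0376
grip_force: 4.1
```

Call:
apply_moves(series="-.023 -.075 0 0 0 0 .21;-.023 -.075 0 0 0 0 .21;-.023 -.075 0 0 0 0 .21;-.023 -.075 0 0 0 0 .21;-.023 -.075 0 0 0 0 .21;-.023 -.075 0 0 0 0 .21;-.023 -.075 0 0 0 0 .21;-.0102 -.032 0 0 0 -.0009 .21")

```text
t: 18.83
tool_pos: [0.5137, 0.3441, 0.1769]
eef_rot: [-0.002, 0.993, -0.116, -0.001]
force: [-0.8, 1.3, -1.3]
finger_gap: 0.0371
grip_force: 4.1
```

Call:
apply_moves(series="0 0 0 0 0 0 .21;0 0 0 0 0 0 .21;0 0 0 0 0 0 .21;0 0 0 0 0 0 .21;0 0 0 0 0 0 .21;0 0 0 0 0 0 .21")

```text
t: 19.33
tool_pos: [0.5168, 0.3354, 0.1781]
eef_rot: [0.0, 0.993, -0.12, 0.0]
force: [-0.1, -0.4, -2.5]
finger_gap: 0.0372
grip_force: 4.1
```

```bash
python3 - <<'E'
from h import *
s,im=shot("e1");print(s["tool_pos"],s["force"],s["finger_gap"],s["grip_force"],s["t"])
print(rel([.5179,.298,.083],76.3))
E
```

```text
[0.5168 0.3354 0.1781] [-0.085  -0.368  -2.5225] 0.03720940651508154 4.097858592867851 19.3333
(array([ 0.0204,  0.0728,  0.1902,  0.0001, -0.0001, -0.0005]), array([0.0102, 0.0364, 0.0951]))
```

Call:
apply_moves(series=".01 .037 0 0 0 0 .21;.0104 .0358 0 0 0 0 .21;0 0 0 0 0 0 .21;0 0 0 0 0 0 .21;0 0 0 0 0 0 .21;0 0 0 0 0 0 .21;0 0 0 0 0 0 .21;0 0 0 0 0 0 .21")

```text
t: 20.05
tool_pos: [0.5173, 0.3, 0.1779]
eef_rot: [-0.0, 0.993, -0.119, -0.0]
force: [0.2, -0.2, -1.6]
finger_gap: 0.0375
grip_force: 4.1
```

```bash
python3 - <<'E'
from h import *
s,im=shot("e2");print(rel([.5179,.298,.083],76.3))
a=cv2.imread("pics/t1.png");b=cv2.imread("pics/e2.png")
for n in("t1","e2"):
    i=cv2.imread(f"pics/{n}.png");t=i[213:240,265:304].astype(np.float32)
    if n=="t1":T=t
# tongs displacement in the tool image between t1 and e2 (tips region, template match)
r=cv2.matchTemplate(b[200:255,250:320].astype(np.float32),a[212:236,266:302].astype(np.float32),cv2.TM_CCOEFF_NORMED);_,v,_,l=cv2.minMaxLoc(r);print(v,l[0]+250-266,l[1]+200-212)
E
```

```text
(array([ 0.002 ,  0.0032,  0.1897, -0.0001,  0.0001,  0.0003]), array([0.001 , 0.0016, 0.0948]))
0.989669919013977 0 0
```

Call:
apply_moves(series=".002 .0032 .01 0 0 0 .21;0 0 .03 0 0 0 .21;0 0 .04 0 0 0 .21;0 0 .04 0 0 0 .21;0 0 .03 0 0 0 .21;0 0 .02 0 0 0 .21;0 0 .01 0 0 0 .21;0 0 .006 0 0 0 .21")

```text
t: 20.77
tool_pos: [0.518, 0.2972, 0.0842]
eef_rot: [0.0, 0.993, -0.119, -0.0]
force: [-0.4, -0.3, -2.1]
finger_gap: 0.037
grip_force: 4.1
```

Call:
apply_moves(series="0 0 0 0 0 0 .21;0 0 .002 0 0 0 .21;0 0 .001 0 0 0 .21;0 0 .001 0 0 0 .21;0 0 0 0 0 0 .21;0 0 0 0 0 0 .21;0 0 0 0 0 0 .21")

```text
t: 21.35
tool_pos: [0.5183, 0.2974, 0.0832]
eef_rot: [-0.0, 0.993, -0.119, 0.0]
force: [-0.9, 0.9, -1.4]
finger_gap: 0.037
grip_force: 4.1
```

Call:
apply_moves(series="0 0 .002 0 0 0 .21;0 0 .002 0 0 0 .21;0 0 0 0 0 0 .21;0 0 0 0 0 0 .21;0 0 0 0 0 0 .21")

```text
t: 21.77
tool_pos: [0.5181, 0.2973, 0.0809]
eef_rot: [0.0, 0.993, -0.119, -0.0]
force: [-0.4, -0.5, -0.7]
finger_gap: 0.0375
grip_force: 4.1
```

Call:
apply_moves(series="0 0 .002 0 0 0 .21;0 0 0 0 0 0 .21;0 0 0 0 0 0 .21;0 0 0 0 0 0 .21")

```text
t: 22.1
tool_pos: [0.5184, 0.2974, 0.0801]
eef_rot: [-0.0, 0.993, -0.119, 0.0]
force: [-0.3, 0.0, 0.7]
finger_gap: 0.0375
grip_force: 4.1
```

Call:
apply_moves(series="0 0 0 0 0 0 .1;0 0 0 0 0 0 0;0 0 0 0 0 0 -.1;0 0 0 0 0 0 -.4;0 0 0 0 0 0 -1;0 0 0 0 0 0 -1;0 0 0 0 0 0 -1;0 0 0 0 0 0 -1")

```text
t: 22.77
tool_pos: [0.5181, 0.2973, 0.0799]
eef_rot: [0.0, 0.993, -0.119, -0.0]
force: [-1.1, 0.0, 0.8]
finger_gap: 0.0818
grip_force: 0.0
```

Call:
apply_moves(series="0 0 -.02 0 0 0 -1;0 0 -.04 0 0 0 -1;0 0 -.06 0 0 0 -1;0 0 -.07 0 0 0 -1;0 0 -.07 0 0 0 -1;0 0 -.07 0 0 0 -1;0 0 -.03 0 0 0 -1;0 0 0 0 0 0 -1")

```text
t: 23.43
tool_pos: [0.5204, 0.2987, 0.2653]
eef_rot: [-0.003, 0.993, -0.119, 0.004]
force: [0.8, 0.8, -0.8]
finger_gap: 0.0944
grip_force: 0.0
```

Call:
apply_moves(series="0 0 0 0 0 0 -1;0 0 0 0 0 0 -1;0 0 0 0 0 0 -1")

```text
t: 23.68
tool_pos: [0.5171, 0.2967, 0.2584]
eef_rot: [0.001, 0.993, -0.119, -0.001]
force: [-0.0, -0.4, -0.3]
finger_gap: 0.0942
grip_force: 0.0
```

```bash
python3 - <<'E'
from h import *
s,im=shot("f1");print(s["tool_pos"],s["force"],s["finger_gap"],s["t"])
b=im[:,:,::-1];a=cv2.imread("pics/hold1.png")
x,y=int(162+387/4),int(107+300/4)
r=cv2.matchTemplate(b[100:280,150:420].copy(),a[y-25:y+22,x-25:x+32].copy(),cv2.TM_CCOEFF_NORMED);_,v,_,l=cv2.minMaxLoc(r);print("match",v,l[0]+150-(x-25),l[1]+100-(y-25))
u0=proj("wrist",[.5185,.298,.127],load("hold1"));print(u0,proj("wrist",[.5185,.298,.127],s))
# stud in scene/top cam vs start
t=env.camera("scene");cv2.imwrite("pics/scene9.png",t[:,:,::-1])
o=cv2.imread("pics/scene0.png")[:,:,::-1]
for n,p in(("stud home",[.55,-.2488,.058]),("old slot",[.5136,-.0956,.045]),("rivA",[.544,-.02,.037]),("rivB",[.529,-.0575,.037])):
    x,y=proj("scene",p).round().astype(int);w=np.s_[y-7:y+8,x-7:x+8]
    print(n,(x,y),"yellow px before/after",[int(((i[w][:,:,0].astype(int)-i[w][:,:,2])>95).sum()) for i in(o,t)])
x,y=proj("scene",[.55,-.2488,.056]).round().astype(int);h=t[y-12:y+12,x-12:x+12].astype(int)
for i,r in enumerate((h[:,:,0]-h[:,:,2])>45):print(y-12+i,x-12,"".join("#" if v else "." for v in r))
for z in(.045,.048,.064):print(z,proj("scene",[.55,-.2488,z]))
E
```

```text
[0.5171 0.2967 0.2584] [-0.0117 -0.3954 -0.3413] 0.09422610071458022 23.6833
match 0.8085604906082153 22 11
[258.5853 190.3554] [282.9802 202.8382]
stud home (np.int64(167), np.int64(281)) yellow px before/after [0, 60]
old slot (np.int64(233), np.int64(240)) yellow px before/after [121, 0]
rivA (np.int64(272), np.int64(240)) yellow px before/after [146, 141]
rivB (np.int64(253), np.int64(241)) yellow px before/after [132, 113]
270 155 ........................
271 155 ........................
272 155 ........................
273 155 ........................
274 155 ........................
275 155 ........................
276 155 ........................
277 155 ........................
278 155 ........................
279 155 ..........####..........
280 155 .........######.........
281 155 .........########.......
282 155 .........#########......
283 155 .........#########......
284 155 .........#########......
285 155 .........#########......
286 155 .........#########......
287 155 .........########.......
288 155 ..........######........
289 155 ........................
290 155 ........................
291 155 ........................
292 155 ........................
293 155 ........................
0.045 [168.2335 284.1693]
0.048 [167.9596 283.5342]
0.064 [166.4734 280.0888]
```

```bash
python3 -c "
from workcell import env
print(env.close_job())"
```

```text
the job is handed in; nothing more can be done
None
```

The job is handed in at about 24 s of the 67 s: the stud is seated flange-down in the steel die's block, the tongs stand in their holder again, and the two rivets were left alone; no verdict was returned, so this rests on force readings and camera checks.

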